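Snap the long fittings box shut

ROBOT

A 7-joint arm with a two-finger parallel gripper is mounted at the origin on the work surface. World frame = base frame: x ahead of the robot, y to its left, z up, the work surface at z = 0. Lengths are in m, angles in rad, forces in N, time in s.
With the tool pointing down it reaches from about 0.4 to 0.9 m from the base axis. Payload 5.5 kg.
Tool frame: the origin (TCP) lies on the centre line of the jaws, within the pads' length; the fingertips stand 17 mm ahead of it and the grasp point (between the pads) lies 2 mm behind it (arm.tip_reach is the distance from the TCP to the fingertips, in m); z points along the fingers, y is the line along which they close (so a half turn about z gives the same grasp; the last joint's range is limited). The gripper opens to 85 mm and grips with 20 to 120 N. Pads are 22 mm wide; open, the fingers measure 114 mm over their backs; the gripper's body (76 mm by 85 mm) begins 54 mm behind the grasp point. The pads swing forward as they close: fully open they stand 13 mm farther back than shut.
Start: joints at [-0.942, 0.501, -0.427, 1.55, 0.221, 1.138, -0.21], TCP at [0.232, 0.607, 0.212] pointing down, gripper open.
Joint ranges: [-2.88, 2.88], [-0.31, 2.03], [-1.54, 1.56], [0.2, 2.42], [-1.41, 4.55], [0.19, 2.02], [-2.57, 2.57]. Speed limits (rad/s): [2.57, 2.57, 3.14, 3.14, 3.14, 3.14, 3.14].

INTERFACE

Orientations are given as a unit quaternion [w, x, y, z].
In Python, from workcell import arm gives the robot as it stands.
- The arm moves only by the tool jog_arm, never from a script. Its argument "series" is a list of rows, each an object of numbers: "tx", "ty", "tz": the shift along the tool's x, y, z in mm; "ax", "ay", "az": the turn, a rotation vector about the tool's x, y, z in degrees; "claw": the finger opening in mm, from 0 to 85.4. In form: [{"tx": .., "ty": .., "tz": .., "ax": .., "ay": .., "az": .., "claw": ..}, ...]. A call has 1 to 20 rows; each row shifts and turns the commanded pose from where the row before left it, along the tool's axes as they then stand; what a row does not reach is not made up. A row lasts 1/8 s, in which the tool goes at most 62.5 mm and 10.7 degrees, less where a joint would pass 70% of its speed; a pose out of reach is approached as far as the arm can. A call is refused whole if a number of a shift passes 62.5 or a number of a turn 10.7, either way. A call with a gripper value outside its range is refused whole. The fingers move at their own pace and stop on an object; "force" is the grip in N (left out, the last holds). Time passes only in rows, so rows that do not move let the fingers close. It gives the time, the measured TCP pose, the force, the opening and the grip force at its end, in the units of the state.
- arm.read_state(): the state, without advancing time (a new reading comes with each control period).
- arm.read_camera(name): name is "scene" or "side" or "wrist"; returns a dict with "pixels" (384x512x3 uint8, red, green, blue), "K" (3x3 intrinsics, pixels), "rvec" (rotation vector, rad) and "tvec" (3), from world to camera coordinates, as OpenCV has them; the wrist camera has in their place "T_tool_cam" (4x4, takes a point from camera to tool coordinates, whose origin is the TCP and whose axes are the flange's). Camera axes: x right, y down, z forward; pixel columns grow to the right and rows downward; lengths in m; the calibration is good to about 2 mm. A picture is of the moment at which its call begins: read the wrist's pose just before it. There is no depth.
- arm.sign_off(): hands the job in; it is judged then, once.
The state is a dict: "t": time; "joints": joint angles; "dq": joint speeds; "tau": joint torques, N m; "position": TCP position; "eef_rot": TCP orientation; "wrist_force": force on the tool from outside, world axes, zero at the start; "wrist_torque": the same for the moment, N m; "opening": finger opening in m; "gripper_force": force on a finger pad.
Only numpy, scipy, OpenCV 4.12 (cv2) and the standard library are available. Lean on these libraries where they do the work, as an engineer would, in place of code of your own. Each camera call takes 0.05 s, during which the arm holds its last target. There are 200 camera calls.

TASK

On the trade counter, the long box of brass fittings has its clear lid down but its three snap tabs still stand up. Press each of the three tabs straight down, one after another, until every one is fully home on the rim. Do not touch the smaller square box beside it or its tabs: it is still waiting to be counted.

Things in the scene. Friction and masses are not known exactly. Their poses are not given: they have to be found in the camera images.
- tab_left_top (a point): centre of the flat level top of the long box's tab on its left (+y) short side. Long box: 210 x 130 mm, white, fixed, clear lid (top at z = 61 mm, counter z = 0), brass fittings inside. Tab: grey plastic, 42 mm along the rim, 32 mm across, 6 mm thick. Raised, this point is at z = 78 to 80 mm. It slides only straight down, resists with about 5 N and stays where left; hard stop at z = 68 mm.
- tab_far_top (a point): centre of the flat top of the tab in the middle of the long box's long side that faces away from the robot (the near long side has hinges and no tab). Same size, heights and behaviour as the left tab; when home, at z = 68 mm, it is still 7 mm proud of the lid.
- tab_right_top (a point): centre of the flat top of the tab on the long box's right (-y) short side. Same size, heights and behaviour as the left tab.
- square_box: the bystander to leave alone: a fixed box of the same make and height but square, 125 x 125 mm, with three raised tabs of the same kind (tops at z = 80 mm) on its left, far and right sides. Origin at the centre of its underside, x axis from its hinged side to the far side. It stands to the left or the right of the long box.

How it is judged:
By the outcome, as a careful person would: the job done as asked, in the order asked, and still so for the second after the job is handed in, with the robot touching nothing.
It also fails if it takes over 38 s, if anything falls off the work surface, if the arm or the gripper's body presses on something with over 40 N, if the wrist force passes 120 N, or if a joint passes its speed limit or range.

## Working session

There is one attempt and no reset: what is moved stays moved. The work goes in short steps, Python scripts to look and compute and a tool call to move; the robot and the scene stay as the last step left them, time stands still between calls to the robot, and variables do not carry over. Pictures are saved under pics/ and viewed, at most 10 in all, crops included, and the job is handed in when it is done.

Besides the shell and the picture viewer there is one more tool, called after ">>>" in YAML: its name, and indented under it one key for each argument. jog_arm: Moves the arm, as the interface text tells. Its arguments: {"type":"object","properties":{"series":{"type":"array","items":{"type":"object","properties":{"tx":{"type":"number"},"ty":{"type":"number"},"tz":{"type":"number"},"ax":{"type":"number"},"ay":{"type":"number"},"az":{"type":"number"},"claw":{"type":"number"}}}},"force":{"type":"number"}},"required":["series"]}

```bash
mkdir -p pics; python3 - <<'E'
from workcell import arm
import cv2,numpy as np,pickle
s=arm.read_state();print(s['t'],s['position'],s['eef_rot'],s['wrist_force'],s['opening'],arm.tip_reach)
d={}
for n in("scene","side"):
    c=arm.read_camera(n);d[n]=c
    R,_=cv2.Rodrigues(np.array(c['rvec'],float));print(n,-R.T@np.array(c['tvec']).ravel())
    cv2.imwrite(f"pics/{n}0.png",cv2.resize(c['pixels'][:,:,::-1],(800,600),interpolation=cv2.INTER_CUBIC))
pickle.dump(d,open('cams.pkl','wb'))
E
```

```text
0.0 [0.23226353 0.60630222 0.211352  ] [-2.26183439e-04  1.81865480e-01  9.83322931e-01 -9.53259189e-04] [0.72952863 0.74809897 0.00981366] 0.08543458826752791 0.017
scene [1.17793586 0.46879956 0.57817319]
side [0.47617656 0.62887832 0.62058171]
```

View pics/scene0.png

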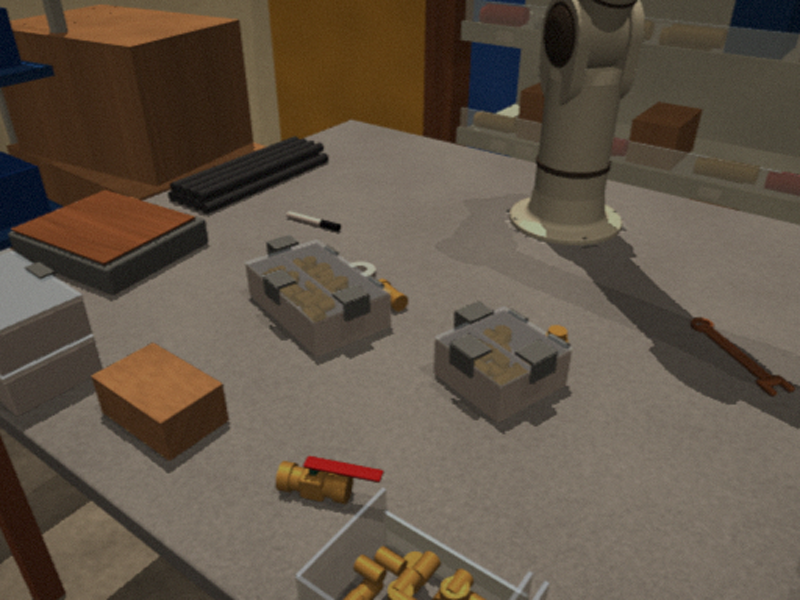

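View pics/side0.png

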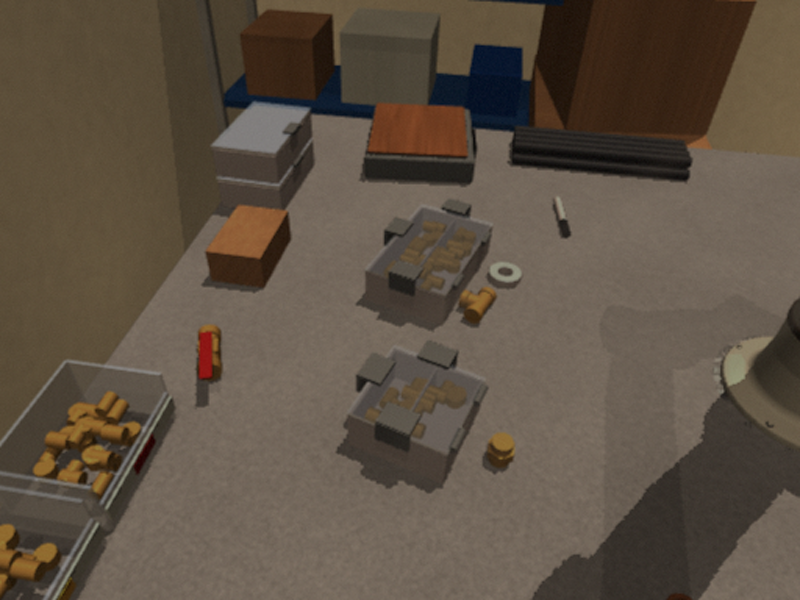

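The long box is the one farther to -y. In the scene view its tabs are at about (350,302) left, (280,287) far and (283,243) right. In the side view they are at (405,275), (398,230) and (457,208). All pixels are in the 800x600 frame.

```bash
cat > h.py <<'E'
import cv2,numpy as np
def ray(c,uv):
    R,_=cv2.Rodrigues(np.array(c['rvec'],float));t=np.array(c['tvec'],float).ravel()
    d=R.T@np.linalg.inv(c['K'])@np.array([*uv,1.]);return -R.T@t,d
def plane(c,uv,z):
    o,d=ray(c,uv);return o+d*(z-o[2])/d[2]
E
python3 - <<'E'
from h import *;import pickle
d=pickle.load(open('cams.pkl','rb'))
P={'scene':dict(L=(350,300),F=(278,282),R=(283,241),sqL=(538,355),sqF=(468,352),sqR=(474,313)),'side':dict(L=(405,270),F=(398,228),R=(457,206),sqL=(398,425),sqF=(376,370),sqR=(438,353))}
for n in P:
    for k,v in P[n].items(): print(n,k,plane(d[n],np.array(v)/1.5625,.079).round(3))
ims=[]
for n,(x0,y0,x1,y1) in dict(scene=(150,145,260,230),side=(225,120,325,210)).items():
    ims.append(cv2.resize(d[n]['pixels'][y0:y1,x0:x1,::-1],(400,340),interpolation=cv2.INTER_CUBIC))
cv2.imwrite('pics/crop0.png',cv2.convertScaleAbs(np.hstack(ims),alpha=1.7))
E
```

```text
scene L [ 0.577 -0.058  0.079]
scene F [ 0.601 -0.172  0.079]
scene R [ 0.505 -0.257  0.079]
scene sqL [0.537 0.206 0.079]
scene sqF [0.583 0.134 0.079]
scene sqR [0.503 0.095 0.079]
side L [ 0.557 -0.07   0.079]
side F [ 0.584 -0.176  0.079]
side R [ 0.497 -0.26   0.079]
side sqL [0.525 0.208 0.079]
side sqF [0.564 0.131 0.079]
side sqR [0.493 0.089 0.079]
```

View pics/crop0.png

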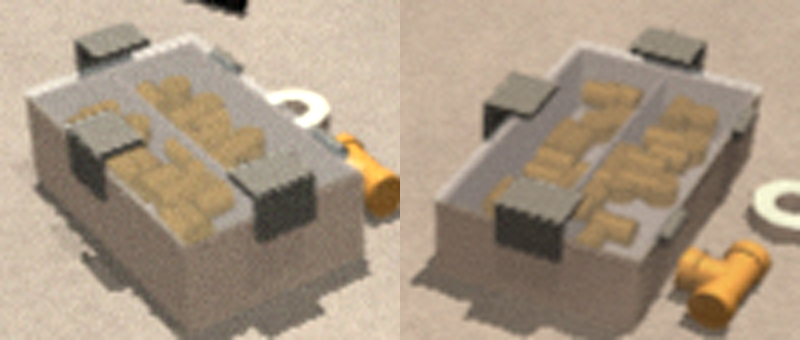

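The tops are clear in the crop: three light-grey faces, with the left at (271,178), far (106,131) and right (110,42) in the scene half. In the side half they are at (538,200), (521,93) and (669,46).

```bash
python3 - <<'E'
from h import *;import pickle
from scipy.spatial.transform import Rotation as Rn
from workcell import arm
d=pickle.load(open('cams.pkl','rb'))
S=dict(L=(271,178),F=(106,131),R=(110,42));T=dict(L=(138,200),F=(121,93),R=(269,46))
for k in S:
    a=(150+S[k][0]*110/400,145+S[k][1]/4);b=(225+T[k][0]/4,120+T[k][1]*90/340)
    o1,d1=ray(d['scene'],a);o2,d2=ray(d['side'],b)
    s=np.linalg.lstsq(np.c_[d1,-d2],o2-o1,rcond=None)[0];p,q=o1+s[0]*d1,o2+s[1]*d2
    print(k,plane(d['scene'],a,.079).round(3),plane(d['side'],b,.079).round(3),((p+q)/2).round(3),np.linalg.norm(p-q).round(4))
q=arm.read_state()['eef_rot'];print(Rn.from_quat(np.r_[q[1:],q[0]]).as_matrix().round(3))
print(arm.read_camera('wrist')['T_tool_cam'])
E
```

```text
L [ 0.568 -0.064  0.079] [ 0.557 -0.07   0.079] [ 0.558 -0.074  0.072] 0.005
F [ 0.591 -0.178  0.079] [ 0.583 -0.182  0.079] [ 0.584 -0.186  0.075] 0.0027
R [ 0.511 -0.254  0.079] [ 0.497 -0.258  0.079] [ 0.498 -0.269  0.07 ] 0.0033
[[-0.934  0.358 -0.001]
 [ 0.358  0.934 -0.002]
 [ 0.    -0.002 -1.   ]]
[[ 8.26899910e-05 -9.45238604e-01 -3.26380108e-01  8.37117776e-02]
 [ 9.99999509e-01  4.00619591e-04 -9.06890908e-04  3.75824591e-04]
 [ 9.87982561e-04 -3.26379872e-01  9.45238172e-01 -1.60900770e-01]
 [ 0.00000000e+00  0.00000000e+00  0.00000000e+00  1.00000000e+00]]
```

>>> jog_arm:
  series:
    - {"tx":-20,"ty":-20,"claw":0}
    - {"tx":-34,"ty":-37,"claw":0}
    - {"tx":-34,"ty":-37,"claw":0}
    - {"tx":-34,"ty":-37,"claw":0}
    - {"tx":-34,"ty":-37,"claw":0}
    - {"tx":-34,"ty":-37,"claw":0}
    - {"tx":-34,"ty":-37,"claw":0}
    - {"tx":-34,"ty":-37,"claw":0}
    - {"tx":-34,"ty":-37,"claw":0}
    - {"tx":-30,"ty":-39,"claw":0}
    - {"tx":-30,"ty":-39,"claw":0}
    - {"tx":-30,"ty":-39,"claw":0}
    - {"tx":-30,"ty":-39,"claw":0}
    - {"tx":-30,"ty":-39,"claw":0}
    - {"tx":-30,"ty":-39,"claw":0}
    - {"tx":-30,"ty":-39,"claw":0}
    - {"tx":-20,"ty":-30,"claw":0}
    - {"claw":0}
    - {"claw":0}

```text
validation failed for argument at $.se...
```

```bash
python3 - <<'E'
from workcell import arm
import cv2,numpy as np,pickle
s=arm.read_state();c=arm.read_camera("wrist");pickle.dump((s,c),open('w1.pkl','wb'))
print(s['t'],s['position'],s['eef_rot'],s['wrist_force'],s['joints'])
cv2.imwrite("pics/w1.png",cv2.convertScaleAbs(cv2.resize(c['pixels'][:,:,::-1],(800,600),interpolation=cv2.INTER_CUBIC),alpha=1.5))
E
```

```text
0.15 [0.23234114 0.60644392 0.21157079] [-1.68324715e-04  1.81889454e-01  9.83318676e-01 -7.61221107e-04] [ 0.12593458 -0.38075246  0.57587594] [-0.94179887  0.50167684 -0.42680001  1.55120147  0.22079532  1.13831879
 -0.21032903]
```

View pics/w1.png

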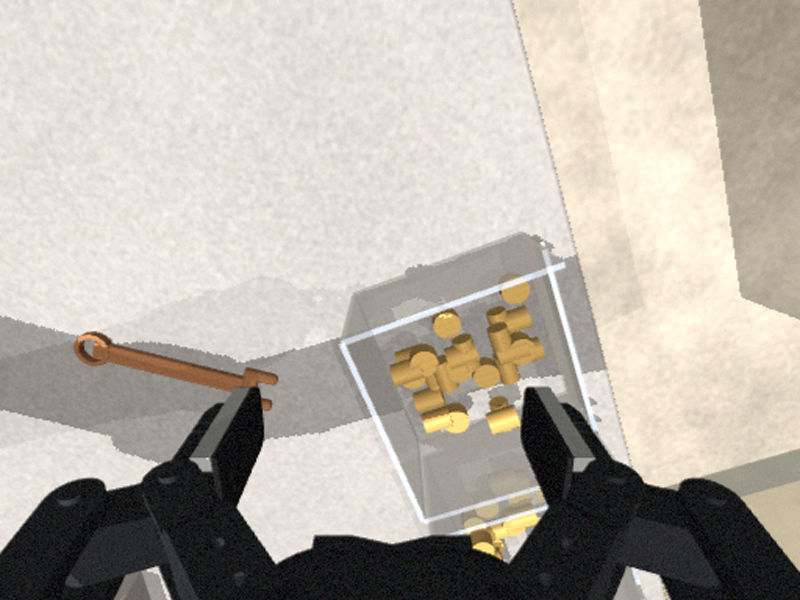

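The call was refused, so the arm hasn't moved. The wrist picture shows the open fingers at the bottom, around (230,430) and (550,430), and the field ahead lies on the robot side of the tool. I'll retry with all keys filled in and aim beyond the box's far side.

>>> jog_arm:
  series:
    - {"tx":-20,"ty":-20,"tz":0,"ax":0,"ay":0,"az":0,"claw":0}
    - {"tx":-40,"ty":-38,"tz":0,"ax":0,"ay":0,"az":0,"claw":0}
    - {"tx":-40,"ty":-38,"tz":0,"ax":0,"ay":0,"az":0,"claw":0}
    - {"tx":-40,"ty":-38,"tz":0,"ax":0,"ay":0,"az":0,"claw":0}
  force: 20

```text
t: 0.7
position: [0.3159, 0.43, 0.2122]
eef_rot: [0.0, 0.182, 0.983, -0.0]
wrist_force: [0.3, 0.7, -0.0]
opening: 0.0122
gripper_force: 0.0
```

>>> jog_arm:
  series:
    - {"tx":-40,"ty":-38,"tz":0,"ax":0,"ay":0,"az":0,"claw":0}
    - {"tx":-40,"ty":-38,"tz":0,"ax":0,"ay":0,"az":0,"claw":0}
    - {"tx":-40,"ty":-38,"tz":0,"ax":0,"ay":0,"az":0,"claw":0}
    - {"tx":-40,"ty":-38,"tz":0,"ax":0,"ay":0,"az":0,"claw":0}
    - {"tx":-40,"ty":-38,"tz":0,"ax":0,"ay":0,"az":0,"claw":0}
    - {"tx":-40,"ty":-38,"tz":0,"ax":0,"ay":0,"az":0,"claw":0}
    - {"tx":-40,"ty":-38,"tz":0,"ax":0,"ay":0,"az":0,"claw":0}
    - {"tx":-40,"ty":-38,"tz":0,"ax":0,"ay":0,"az":0,"claw":0}
    - {"tx":-40,"ty":-38,"tz":0,"ax":0,"ay":0,"az":0,"claw":0}
    - {"tx":-40,"ty":-38,"tz":0,"ax":0,"ay":0,"az":0,"claw":0}
    - {"tx":-40,"ty":-38,"tz":0,"ax":0,"ay":0,"az":0,"claw":0}
    - {"tx":-40,"ty":-38,"tz":0,"ax":0,"ay":0,"az":0,"claw":0}
    - {"tx":-26,"ty":-19,"tz":0,"ax":0,"ay":0,"az":0,"claw":0}
    - {"tx":0,"ty":0,"tz":0,"ax":0,"ay":0,"az":0,"claw":0}
    - {"tx":0,"ty":0,"tz":0,"ax":0,"ay":0,"az":0,"claw":0}

```text
t: 2.58
position: [0.6175, -0.1915, 0.2118]
eef_rot: [-0.001, 0.181, 0.983, 0.001]
wrist_force: [-0.9, 1.4, -1.0]
opening: -0.0003
gripper_force: 0.0
```

```bash
python3 - <<'E'
from workcell import arm
import cv2,numpy as np,pickle
s=arm.read_state();c=arm.read_camera("wrist");pickle.dump((s,c),open('w1.pkl','wb'))
print(s['t'],s['position'],s['eef_rot'],s['wrist_force'],s['joints'])
cv2.imwrite("pics/w2.png",cv2.convertScaleAbs(cv2.resize(c['pixels'][:,:,::-1],(800,600),interpolation=cv2.INTER_CUBIC),alpha=1.3))
E
```

```text
2.575 [ 0.61748567 -0.19146987  0.21182661] [-6.66919994e-04  1.81471307e-01  9.83395872e-01  5.28138056e-04] [-0.931257    1.37052414 -1.03359278] [ 2.59682023e-01  4.61027989e-01  1.16715317e-05  1.57107442e+00
 -1.06621870e-03  1.11090181e+00  1.46599780e+00]
```

View pics/w2.png

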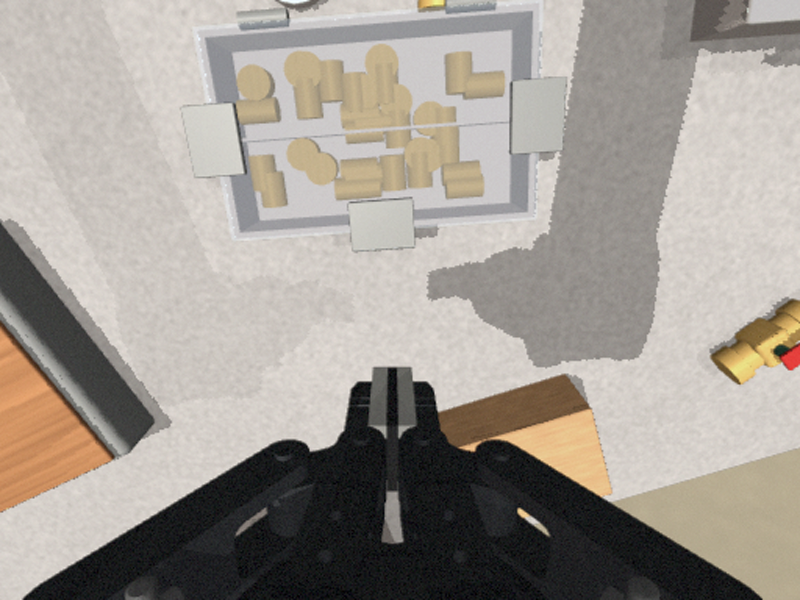

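The wrist view shows all three tops: left at (537,115), right at (213,140) and far at (382,224). The shut fingertips are at (391,400), and nothing else is near.

```bash
python3 - <<'E'
from h import *;import pickle
from scipy.spatial.transform import Rotation as Rn
s,c=pickle.load(open('w1.pkl','rb'));q=s['eef_rot'];R=Rn.from_quat(np.r_[q[1:],q[0]]).as_matrix()
M=np.eye(4);M[:3,:3]=R;M[:3,3]=s['position'];M=M@c['T_tool_cam']
P={}
for k,uv in dict(L=(537,115),F=(382,224.5),R=(213,140)).items():
    d=M[:3,:3]@np.linalg.inv(c['K'])@[*(np.array(uv)/1.5625),1];o=M[:3,3]
    P[k]=o+d*(.079-o[2])/d[2]
    v=(P[k]-s['position'])*1000;print(k,P[k].round(4),'tool mm',(R.T@v).round(1))
print(np.linalg.norm(P['L']-P['R']),np.linalg.norm(P['F']-(P['L']+P['R'])/2))
E
```

```text
L [ 0.5576 -0.075   0.079 ] tool mm [ 97.3  87.3 133. ]
F [ 0.5858 -0.1859  0.079 ] tool mm [ 31.4  -6.2 132.9]
R [ 0.5008 -0.2634  0.079 ] tool mm [  83.1 -108.9  132.9]
0.19674102960984458 0.05899834397363105
```

>>> jog_arm:
  series:
    - {"tx":32,"ty":29,"tz":0,"ax":0,"ay":0,"az":0,"claw":0}
    - {"tx":33,"ty":29,"tz":0,"ax":0,"ay":0,"az":0,"claw":0}
    - {"tx":32,"ty":29,"tz":10,"ax":0,"ay":0,"az":0,"claw":0}
    - {"tx":0,"ty":0,"tz":30,"ax":0,"ay":0,"az":0,"claw":0}
    - {"tx":0,"ty":0,"tz":30,"ax":0,"ay":0,"az":0,"claw":0}
    - {"tx":0,"ty":0,"tz":30,"ax":0,"ay":0,"az":0,"claw":0}
    - {"tx":0,"ty":0,"tz":5,"ax":0,"ay":0,"az":0,"claw":0}
    - {"tx":0,"ty":0,"tz":0,"ax":0,"ay":0,"az":0,"claw":0}
    - {"tx":0,"ty":0,"tz":0,"ax":0,"ay":0,"az":0,"claw":0}

```text
t: 3.75
position: [0.5595, -0.0766, 0.1089]
eef_rot: [0.001, 0.182, 0.983, 0.0]
wrist_force: [0.1, -0.4, 0.0]
opening: 0.0002
gripper_force: 0.0
```

```bash
python3 - <<'E'
from workcell import arm
import cv2,numpy as np
s=arm.read_state();print(s['position'],s['wrist_force'])
ims=[]
for n,(x0,y0,x1,y1) in dict(scene=(150,100,280,230),side=(215,80,345,210)).items():
    ims.append(cv2.resize(arm.read_camera(n)['pixels'][y0:y1,x0:x1,::-1],(400,400),interpolation=cv2.INTER_CUBIC))
cv2.imwrite('pics/c1.png',cv2.convertScaleAbs(np.hstack(ims),alpha=1.7))
E
```

```text
[ 0.5595429  -0.0766144   0.10889875] [ 0.05015979 -0.44319426  0.04869821]
```

View pics/c1.png

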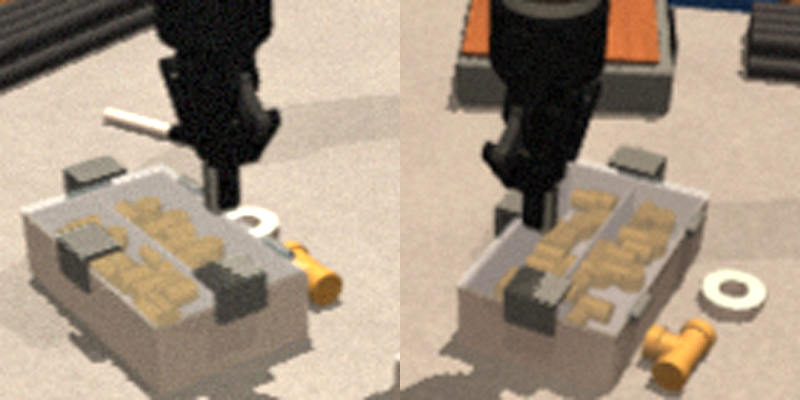

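The tip appears at (222,208) in the scene crop and (540,225) in the side crop, and the tab top at (232,275) and (537,287). That gap is larger than expected, so I'll check it by triangulating.

```bash
python3 - <<'E'
from h import *;import pickle
d=pickle.load(open('cams.pkl','rb'))
f=130/400
def tri(a,b):
    a=(150+a[0]*f,100+a[1]*f);b=(215+(b[0]-400)*f,80+b[1]*f)
    o1,d1=ray(d['scene'],a);o2,d2=ray(d['side'],b)
    s=np.linalg.lstsq(np.c_[d1,-d2],o2-o1,rcond=None)[0];p,q=o1+s[0]*d1,o2+s[1]*d2
    return ((p+q)/2).round(4),np.linalg.norm(p-q)
print('tip',tri((222,207),(540,225)));print('tab',tri((230,273),(537,287)))
for p in [(.5595,-.0766,.092),(.5595,-.0766,.1089),(.5576,-.075,.079)]:
    for n,(x,y,X) in dict(scene=(150,100,0),side=(215,80,400)).items():
        c=d[n];u=cv2.projectPoints(np.array([p]),c['rvec'],c['tvec'],c['K'],None)[0].ravel();print(n,p,((u-[x,y])/f+[X,0]).round())
E
```

```text
tip (array([ 0.5576, -0.078 ,  0.126 ]), np.float64(0.003140976148753527))
tab (array([ 0.5573, -0.0735,  0.0735]), np.float64(0.002947686525170522))
scene (0.5595, -0.0766, 0.092) [223. 249.]
side (0.5595, -0.0766, 0.092) [535. 266.]
scene (0.5595, -0.0766, 0.1089) [222. 228.]
side (0.5595, -0.0766, 0.1089) [536. 247.]
scene (0.5576, -0.075, 0.079) [227. 264.]
side (0.5576, -0.075, 0.079) [537. 282.]
```

The x/y position agrees within about 2 mm. Only the dark part of the finger is distinguishable, so I'll find the height by contact force.

>>> jog_arm:
  series:
    - {"tx":-1,"ty":1,"tz":6,"ax":0,"ay":0,"az":0,"claw":0}
    - {"tx":0,"ty":0,"tz":6,"ax":0,"ay":0,"az":0,"claw":0}
    - {"tx":0,"ty":0,"tz":4,"ax":0,"ay":0,"az":0,"claw":0}
    - {"tx":0,"ty":0,"tz":0,"ax":0,"ay":0,"az":0,"claw":0}
    - {"tx":0,"ty":0,"tz":0,"ax":0,"ay":0,"az":0,"claw":0}

```text
t: 4.47
position: [0.5598, -0.0763, 0.0913]
eef_rot: [-0.0, 0.182, 0.983, 0.0]
wrist_force: [-0.3, 0.3, 0.0]
opening: -0.0
gripper_force: 0.0
```

>>> jog_arm:
  series:
    - {"tx":0,"ty":0,"tz":3,"ax":0,"ay":0,"az":0,"claw":0}
    - {"tx":0,"ty":0,"tz":2,"ax":0,"ay":0,"az":0,"claw":0}

```text
t: 4.72
position: [0.5597, -0.0763, 0.0863]
eef_rot: [-0.0, 0.182, 0.983, 0.0]
wrist_force: [-0.1, -0.5, -0.1]
opening: 0.0003
gripper_force: 0.0
```

```bash
python3 - <<'E'
from workcell import arm
import cv2,numpy as np
s=arm.read_state();print(s['position'],s['wrist_force'])
ims=[]
for n,(x0,y0,x1,y1) in dict(scene=(190,140,260,210),side=(235,120,305,190)).items():
    ims.append(cv2.resize(arm.read_camera(n)['pixels'][y0:y1,x0:x1,::-1],(400,400),interpolation=cv2.INTER_CUBIC))
cv2.imwrite('pics/c2.png',cv2.convertScaleAbs(np.hstack(ims),alpha=2))
E
```

```text
[ 0.55971576 -0.07625411  0.08625111] [-0.06169582 -0.45065618 -0.0703914 ]
```

View pics/c2.png

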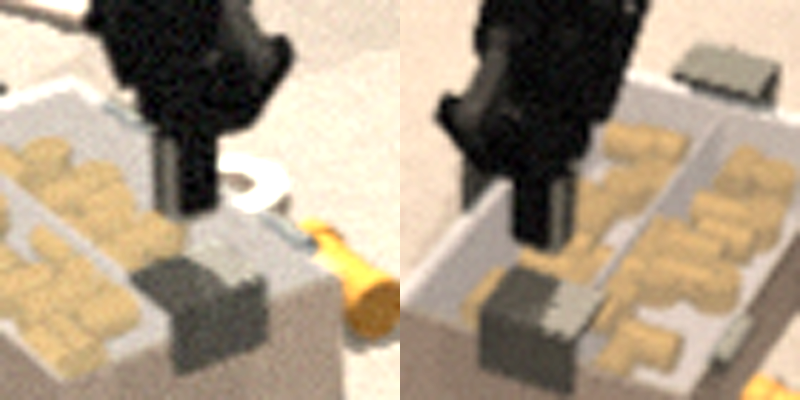

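The dark tip ends at (185,212) in the scene half and (542,245) in the side half. It is still visibly above the tab top, at (200,265) and (542,297).

```bash
python3 - <<'E'
from h import *;import pickle
d=pickle.load(open('cams.pkl','rb'));f=70/400
def tri(a,b):
    a=(190+a[0]*f,140+a[1]*f);b=(235+(b[0]-400)*f,120+b[1]*f)
    o1,d1=ray(d['scene'],a);o2,d2=ray(d['side'],b)
    s=np.linalg.lstsq(np.c_[d1,-d2],o2-o1,rcond=None)[0];p,q=o1+s[0]*d1,o2+s[1]*d2
    return ((p+q)/2).round(4),np.linalg.norm(p-q).round(4)
print('tip',tri((186,211),(542,243)));print('tab',tri((200,263),(542,294)))
E
```

```text
tip (array([ 0.558 , -0.0774,  0.1017]), np.float64(0.0016))
tab (array([ 0.5566, -0.0728,  0.0799]), np.float64(0.0021))
```

The cameras put the tip about 22 mm above the tab, so the real tip sits higher than the nominal reach. I'll keep descending by force and shift 3 mm towards +y.

>>> jog_arm:
  series:
    - {"tx":0,"ty":3,"tz":5,"ax":0,"ay":0,"az":0,"claw":0}
    - {"tx":0,"ty":0,"tz":5,"ax":0,"ay":0,"az":0,"claw":0}
    - {"tx":0,"ty":0,"tz":3,"ax":0,"ay":0,"az":0,"claw":0}
    - {"tx":0,"ty":0,"tz":0,"ax":0,"ay":0,"az":0,"claw":0}

```text
t: 5.32
position: [0.5605, -0.0735, 0.0729]
eef_rot: [-0.0, 0.182, 0.983, -0.0]
wrist_force: [1.1, 0.3, 0.3]
opening: -0.0004
gripper_force: 0.0
```

>>> jog_arm:
  series:
    - {"tx":0,"ty":0,"tz":2,"ax":0,"ay":0,"az":0,"claw":0}
    - {"tx":0,"ty":0,"tz":2,"ax":0,"ay":0,"az":0,"claw":0}

```text
t: 5.58
position: [0.5609, -0.0735, 0.0694]
eef_rot: [0.0, 0.182, 0.983, 0.0]
wrist_force: [-0.4, 0.3, 0.6]
opening: 0.0003
gripper_force: 0.0
```

>>> jog_arm:
  series:
    - {"tx":0,"ty":0,"tz":2,"ax":0,"ay":0,"az":0,"claw":0}
    - {"tx":0,"ty":0,"tz":2,"ax":0,"ay":0,"az":0,"claw":0}

```text
t: 5.82
position: [0.5608, -0.0735, 0.0653]
eef_rot: [0.0, 0.182, 0.983, 0.0]
wrist_force: [-0.5, 0.5, -0.7]
opening: -0.0001
gripper_force: 0.0
```

>>> jog_arm:
  series:
    - {"tx":0,"ty":0,"tz":2,"ax":0,"ay":0,"az":0,"claw":0}
    - {"tx":0,"ty":0,"tz":2,"ax":0,"ay":0,"az":0,"claw":0}

```text
t: 6.08
position: [0.5608, -0.0735, 0.0612]
eef_rot: [-0.0, 0.182, 0.983, 0.0]
wrist_force: [0.1, 0.5, -0.7]
opening: -0.0
gripper_force: 0.0
```

>>> jog_arm:
  series:
    - {"tx":0,"ty":0,"tz":2,"ax":0,"ay":0,"az":0,"claw":0}
    - {"tx":0,"ty":0,"tz":2,"ax":0,"ay":0,"az":0,"claw":0}

```text
t: 6.32
position: [0.5608, -0.0734, 0.0577]
eef_rot: [0.0, 0.182, 0.983, 0.0]
wrist_force: [-2.4, 0.0, 4.7]
opening: 0.0001
gripper_force: 2.5
```

Contact at TCP z of about 0.058, with 4.7 N. Now I press on to the stop.

>>> jog_arm:
  series:
    - {"tx":0,"ty":0,"tz":2,"ax":0,"ay":0,"az":0,"claw":0}
    - {"tx":0,"ty":0,"tz":2,"ax":0,"ay":0,"az":0,"claw":0}
    - {"tx":0,"ty":0,"tz":2,"ax":0,"ay":0,"az":0,"claw":0}

```text
t: 6.7
position: [0.5609, -0.0734, 0.0513]
eef_rot: [0.0, 0.182, 0.983, 0.0]
wrist_force: [-2.2, -0.2, 4.3]
opening: -0.0
gripper_force: 2.5
```

>>> jog_arm:
  series:
    - {"tx":0,"ty":0,"tz":2,"ax":0,"ay":0,"az":0,"claw":0}
    - {"tx":0,"ty":0,"tz":2,"ax":0,"ay":0,"az":0,"claw":0}

```text
t: 6.95
position: [0.5609, -0.0734, 0.0489]
eef_rot: [-0.0, 0.182, 0.983, -0.0]
wrist_force: [-10.2, 1.3, 32.4]
opening: 0.0
gripper_force: 16.0
```

Left tab is home: 10 mm of travel, then 32 N against the stop. Lift and move to the far tab.

>>> jog_arm:
  series:
    - {"tx":0,"ty":0,"tz":-15,"ax":0,"ay":0,"az":0,"claw":0}
    - {"tx":0,"ty":0,"tz":-25,"ax":0,"ay":0,"az":0,"claw":0}
    - {"tx":-20,"ty":-30,"tz":0,"ax":0,"ay":0,"az":0,"claw":0}
    - {"tx":-24,"ty":-36,"tz":0,"ax":0,"ay":0,"az":0,"claw":0}
    - {"tx":-20,"ty":-30,"tz":0,"ax":0,"ay":0,"az":0,"claw":0}
    - {"tx":0,"ty":0,"tz":0,"ax":0,"ay":0,"az":0,"claw":0}
    - {"tx":0,"ty":0,"tz":10,"ax":0,"ay":0,"az":0,"claw":0}
    - {"tx":0,"ty":0,"tz":10,"ax":0,"ay":0,"az":0,"claw":0}
    - {"tx":0,"ty":0,"tz":5,"ax":0,"ay":0,"az":0,"claw":0}
    - {"tx":0,"ty":0,"tz":0,"ax":0,"ay":0,"az":0,"claw":0}

```text
t: 8.2
position: [0.5857, -0.185, 0.0615]
eef_rot: [-0.001, 0.181, 0.983, 0.0]
wrist_force: [0.7, -0.7, 0.6]
opening: -0.0002
gripper_force: 0.0
```

>>> jog_arm:
  series:
    - {"tx":0,"ty":0,"tz":2,"ax":0,"ay":0,"az":0,"claw":0}
    - {"tx":0,"ty":0,"tz":2,"ax":0,"ay":0,"az":0,"claw":0}
    - {"tx":0,"ty":0,"tz":2,"ax":0,"ay":0,"az":0,"claw":0}

```text
t: 8.57
position: [0.5866, -0.186, 0.057]
eef_rot: [0.0, 0.182, 0.983, 0.0]
wrist_force: [-2.2, 0.2, 5.4]
opening: -0.0001
gripper_force: 2.5
```

>>> jog_arm:
  series:
    - {"tx":0,"ty":0,"tz":2,"ax":0,"ay":0,"az":0,"claw":0}
    - {"tx":0,"ty":0,"tz":2,"ax":0,"ay":0,"az":0,"claw":0}

```text
t: 8.82
position: [0.5866, -0.186, 0.0526]
eef_rot: [0.0, 0.182, 0.983, 0.0]
wrist_force: [-0.1, 1.1, 5.3]
opening: -0.0001
gripper_force: 2.5
```

>>> jog_arm:
  series:
    - {"tx":0,"ty":0,"tz":2,"ax":0,"ay":0,"az":0,"claw":0}
    - {"tx":0,"ty":0,"tz":1,"ax":0,"ay":0,"az":0,"claw":0}
    - {"tx":0,"ty":0,"tz":0,"ax":0,"ay":0,"az":0,"claw":0}

```text
t: 9.2
position: [0.5866, -0.1859, 0.0493]
eef_rot: [0.0, 0.182, 0.983, 0.0]
wrist_force: [0.9, -0.5, 2.8]
opening: 0.0001
gripper_force: 1.4
```

>>> jog_arm:
  series:
    - {"tx":0,"ty":0,"tz":1.5,"ax":0,"ay":0,"az":0,"claw":0}
    - {"tx":0,"ty":0,"tz":1,"ax":0,"ay":0,"az":0,"claw":0}

```text
t: 9.45
position: [0.5867, -0.186, 0.049]
eef_rot: [0.0, 0.182, 0.983, 0.0]
wrist_force: [-6.6, 2.9, 24.4]
opening: 0.0001
gripper_force: 12.3
```

Far tab is home too, at the same height (0.049) with 24 N. Next is the right tab.

>>> jog_arm:
  series:
    - {"tx":0,"ty":0,"tz":-15,"ax":0,"ay":0,"az":0,"claw":0}
    - {"tx":0,"ty":0,"tz":-25,"ax":0,"ay":0,"az":0,"claw":0}
    - {"tx":16,"ty":-32,"tz":0,"ax":0,"ay":0,"az":0,"claw":0}
    - {"tx":20,"ty":-40,"tz":0,"ax":0,"ay":0,"az":0,"claw":0}
    - {"tx":16,"ty":-32,"tz":0,"ax":0,"ay":0,"az":0,"claw":0}
    - {"tx":0,"ty":0,"tz":0,"ax":0,"ay":0,"az":0,"claw":0}
    - {"tx":0,"ty":0,"tz":10,"ax":0,"ay":0,"az":0,"claw":0}
    - {"tx":0,"ty":0,"tz":10,"ax":0,"ay":0,"az":0,"claw":0}
    - {"tx":0,"ty":0,"tz":5,"ax":0,"ay":0,"az":0,"claw":0}
    - {"tx":0,"ty":0,"tz":0,"ax":0,"ay":0,"az":0,"claw":0}

```text
t: 10.7
position: [0.5005, -0.2637, 0.0611]
eef_rot: [-0.001, 0.181, 0.983, 0.0]
wrist_force: [-0.1, -1.1, 0.2]
opening: -0.0002
gripper_force: 0.0
```

>>> jog_arm:
  series:
    - {"tx":0,"ty":0,"tz":2,"ax":0,"ay":0,"az":0,"claw":0}
    - {"tx":0,"ty":0,"tz":2,"ax":0,"ay":0,"az":0,"claw":0}
    - {"tx":0,"ty":0,"tz":2,"ax":0,"ay":0,"az":0,"claw":0}

```text
t: 11.08
position: [0.5009, -0.2644, 0.0564]
eef_rot: [0.0, 0.182, 0.983, 0.0]
wrist_force: [-1.2, 1.2, 4.5]
opening: -0.0
gripper_force: 2.5
```

>>> jog_arm:
  series:
    - {"tx":0,"ty":0,"tz":2,"ax":0,"ay":0,"az":0,"claw":0}
    - {"tx":0,"ty":0,"tz":2,"ax":0,"ay":0,"az":0,"claw":0}
    - {"tx":0,"ty":0,"tz":2,"ax":0,"ay":0,"az":0,"claw":0}

```text
t: 11.45
position: [0.5008, -0.2644, 0.0499]
eef_rot: [0.0, 0.182, 0.983, 0.0]
wrist_force: [0.4, 2.0, 5.9]
opening: 0.0002
gripper_force: 2.5
```

>>> jog_arm:
  series:
    - {"tx":0,"ty":0,"tz":1.5,"ax":0,"ay":0,"az":0,"claw":0}
    - {"tx":0,"ty":0,"tz":1,"ax":0,"ay":0,"az":0,"claw":0}

```text
t: 11.7
position: [0.5009, -0.2645, 0.049]
eef_rot: [0.0, 0.182, 0.983, 0.0]
wrist_force: [-5.6, 5.0, 24.9]
opening: 0.0001
gripper_force: 12.6
```

All three reached the stop. I'll lift away to a clear spot and verify.

>>> jog_arm:
  series:
    - {"tx":0,"ty":0,"tz":-15,"ax":0,"ay":0,"az":0,"claw":0}
    - {"tx":0,"ty":0,"tz":-40,"ax":0,"ay":0,"az":0,"claw":0}
    - {"tx":0,"ty":0,"tz":-50,"ax":0,"ay":0,"az":0,"claw":0}
    - {"tx":0,"ty":0,"tz":-30,"ax":0,"ay":0,"az":0,"claw":0}
    - {"tx":-50,"ty":30,"tz":0,"ax":0,"ay":0,"az":0,"claw":0}
    - {"tx":-55,"ty":40,"tz":0,"ax":0,"ay":0,"az":0,"claw":0}
    - {"tx":-50,"ty":30,"tz":0,"ax":0,"ay":0,"az":0,"claw":0}
    - {"tx":0,"ty":0,"tz":0,"ax":0,"ay":0,"az":0,"claw":0}
    - {"tx":0,"ty":0,"tz":0,"ax":0,"ay":0,"az":0,"claw":0}

```text
t: 12.82
position: [0.6746, -0.2286, 0.181]
eef_rot: [-0.001, 0.182, 0.983, -0.0]
wrist_force: [-0.2, -0.1, -0.8]
opening: -0.0005
gripper_force: 0.0
```

```bash
python3 - <<'E'
from workcell import arm
import cv2,numpy as np
s=arm.read_state();print(s['t'],s['position'],s['wrist_force'])
a=arm.read_camera('wrist')['pixels'][:,:,::-1];b=arm.read_camera('side')['pixels'][120:210,225:325,::-1]
cv2.imwrite('pics/end.png',cv2.convertScaleAbs(np.hstack([cv2.resize(a,(400,300)),cv2.resize(b,(333,300),interpolation=cv2.INTER_CUBIC)]),alpha=1.5))
E
```

```text
12.825 [ 0.67456146 -0.22855543  0.18102324] [-0.17288782 -0.10217183 -0.77466703]
```

View pics/end.png

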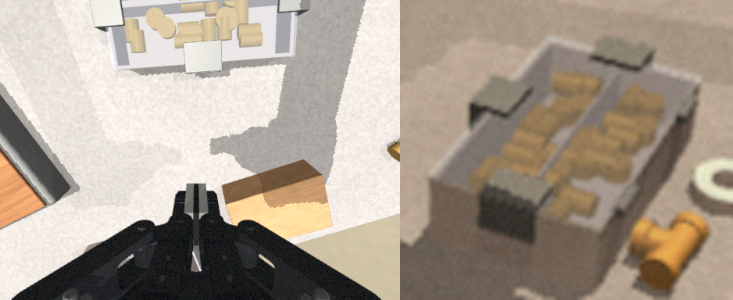

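The side view shows all three tabs sitting lower on the rim, at (515,185), (500,95) and (622,52). The arm is clear of everything.

```bash
python3 -c "
from workcell import arm
print(arm.sign_off())"
```

```text
the job is handed in; nothing more can be done
None
```

I pressed the long box's left, far and right tabs down in that order, each to its hard stop (24–32 N at the same tool height, about 10 mm of travel on the left tab), left the square box untouched, and handed the job in at about 13 s with the arm clear.

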